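# Clamp a printed cylinder in a V clamp

## Robot

A 6-joint arm with a two-finger parallel gripper is mounted at the origin on the work surface. World frame = base frame: x ahead of the robot, y to its left, z up, the work surface at z = 0. Lengths are in m, angles in rad, forces in N, time in s.
With the tool pointing down it reaches from about 0.325 to 0.9 m from the base axis. Payload 3.5 kg.
Tool frame: the origin (TCP) lies at the very end of the fingers, on their centre line; the grasp point (between the pads) lies 19 mm behind it (ctrl.tcp_to_grasp is the distance from the TCP to the grasp point, in m); z points along the fingers, y is the direction in which the jaws open and shut (so a half turn about z gives the same grasp; the last joint's range is limited). The gripper opens to 85 mm and grips with 20 to 120 N. Pads are 22 mm wide; open, the fingers measure 114 mm over their backs; the gripper's body (76 mm by 85 mm) begins 54 mm behind the grasp point. The pads swing forward as they close: fully open they stand 13 mm farther back than shut.
Start: joints at [-1.376, 0.276, -0.026, 1.268, 0, 1.467], TCP at [0.183, -0.597, 0.231] pointing down, gripper open.
Joint ranges: [-3.12, 3.12], [-0.85, 1.88], [-1.08, 1.24], [-1.95, 2.15], [-1.57, 1.53], [-3.14, 3.14]. Speed limits (rad/s): [2.57, 2.57, 3.14, 3.14, 3.14, 3.14].

## Interface

Orientations are given as [roll, pitch, yaw] about the fixed x, y, z axes, in that order (R = Rz(yaw) Ry(pitch) Rx(roll)).
In Python, from bench import status, cams, ctrl, cut_out gives the robot as it stands.
- The arm moves only by the tool send_rows, never from a script. Its argument "rows" is a list of rows, each an object of numbers: "ax", "ay", "az": the turn, a rotation vector about the tool's x, y, z in rad; "tx", "ty", "tz": the shift along the tool's x, y, z in cm; "gripper": the opening, from 0 (shut) to 1 (fully open). A call has 1 to 12 rows; each row shifts and turns the commanded pose from where the row before left it, along the tool's axes as they then stand; what a row does not reach is not made up. A row lasts 1/8 s, in which the tool goes at most 62.5 mm and 10.7 degrees, less where a joint would pass 70% of its speed; a pose out of reach is approached as far as the arm can. A call with a gripper value outside its range is refused whole. The fingers move at their own pace and stop on an object; "grip_force" is the grip in N (left out, the last holds). Time passes only in rows, so rows that do not move let the fingers close. It gives the time, the measured TCP pose, the force and the opening at its end, in the units of the state.
- status.state(): the state, without advancing time (a new reading comes with each control period).
- cams.get_image(name): name is "scene" or "side" or "wrist"; returns the picture (400x640x3 uint8, blue, green, red); there is no depth.
- cams.calibration(name): a dict with "fx", "fy", "cx", "cy" (pixels), "view" (4x4, takes a point from world to camera coordinates). Camera axes: x right, y down, z forward; pixel columns grow to the right and rows downward; lengths in m; the calibration is good to about 2 mm. The wrist camera is an equidistant fisheye: a pixel r from the principal point sees the ray r / f radians off the axis. A picture is of the moment at which its call begins: read the wrist's pose just before it. calibration takes no time and is no camera call; for the wrist camera it gives the pose at the moment of the call.
- ctrl.hand_in(): hands the job in, once; it reports no verdict.
Trained networks look in the newest picture that a camera, given by its name, has taken for a name from the list of things; names that differ only in an ending like _2 or _b are one class to them, and where a whole thing is asked for, a point or a joint stands for the part that bears it (a point fixed in the world has none). Each returns a list of dicts, best first, with "confidence" (0 to 1); they miss things now and then, are a little off and sometimes report something else, mostly with a low value. They report only what shows in the picture. A call takes as long as a camera call. They do not tell look-alikes from the thing itself.
- cut_out(camera, name): "mask" (400x640 bool, what is visible of it) and "box" ([left, top, width, height] in pixels, round what is visible of it).
The state is a dict: "clock": time; "joints": joint angles; "qd": joint speeds; "effort": joint torques, N m; "tcp_pos": TCP position; "tcp_rot": TCP orientation; "force": force on the tool from outside, world axes, zero at the start; "wrist_torque": the same for the moment, N m; "gripper_width": opening from 0.0 (shut) to 1.0 (fully open).
Only numpy, scipy, OpenCV 4.12 (cv2) and the standard library are available. Lean on these libraries where they do the work, as an engineer would, in place of code of your own. Each camera call takes 0.05 s, during which the arm holds its last target. There are 200 camera calls.

## Task

Stand the straight white printed cylinder upright on the bed of the V clamp, let go of it, then push the sliding jaw up so that the cylinder is pressed into the V until it sits centred against both faces and stays held there by the jaw, ready for its top to be drilled. Press snugly but gently: the bare steel must not mark the plastic. Leave the other things on the bench where they are.

Things in the scene. Friction and masses are not known exactly. Their poses are not given: they have to be found in the camera images.
- housing_mid (a point): the part to clamp: a straight white printed cylinder, 64 mm tall, about 45 mm in diameter (a trial print, not to size: up to 2 mm over or under), with a small round boss (12 mm wide, 3 mm high) on its flat top; about 70 g; starts upright on the table. This point is on its axis, half-way up (32 mm above its underside); z up along the axis.
- vee_root (a point): root line of the fixed V (where its two faces would meet), at the level of the bed's top, 12 mm above the table. x points along the clamp from the sliding jaw to the V (the way the jaw closes), y across, z up. Each face is at 45 degrees to x; the V opens towards -x, its mouth at x = -0.030, y = +-0.030. A seated cylinder has its axis 1.41 radii before the root (about x = -0.032) at y = 0.
- clamp: the grey steel V clamp, bolted to the table; origin at table level, 80 mm before the V's root, axes as vee_root. Flat bed 104 mm wide, 12 mm thick, from x = -0.145 to +0.125 of this origin; along both edges (40 to 52 mm from the middle) a guide strip stands 10 mm above the bed. Friction between it and the cylinder is low.
- jaw (a joint): travel of the sliding jaw towards the V, m: 0 fully open, 0.11 at its stop. Its flat front face (74 mm wide, up to 52 mm above the table) is at x = -0.145 + travel in the frame of vee_root. No spring: a brake drags with about 6 N both ways and keeps the jaw where it is left, so the hold left on the cylinder is what was pressed beyond that drag, up to about 6 N.
- jaw_back (a point): middle of the rear side of the upright push plate at the jaw's back (plate 10 mm thick, 60 mm wide, its top 86 mm above the table); this point is 60 mm above the table and 45 mm behind the jaw's front face, and moves with the jaw. Push here towards +x of vee_root. Ahead of the plate the jaw is only 52 mm high.
- cheek_left: the V's steel cheek on the +y side of vee_root, face 40 mm high above the bed (fixed; origin as clamp). Bare steel marks the plastic where it presses with more than about 20 N.
- cheek_right: the V's steel cheek on the -y side (fixed; same origin)
- taper: bystander: white printed cone-shaped part, 54 mm wide below, 34 mm above, 66 mm tall; origin at its underside
- flanged: bystander: white printed bush with a flange, 62 mm wide at its foot, 34 mm above, 45 mm tall; origin at its underside
- caliper: bystander: digital caliper lying flat, 210 mm long; origin at its underside
- deburrer: bystander: deburring tool with a blue handle, 160 mm long, lying
- scraper: bystander: bed scraper with a wooden handle, 200 mm long, lying
- glue: bystander: white glue bottle, 40 mm wide, 100 mm tall, standing
Things that resemble listed ones, but are neither listed nor needed, are in the scene too. Leave any orange look-alike of the part that bears housing_mid alone.

How it is judged:
On the way, in this order (a step that is already met when the one before it is completed fails the run):
1. the cylinder stands upright on the bed between the jaw and the V, let go (x of housing_mid in the frame of vee_root between -0.1 and -0.028 m and y of housing_mid in the frame of vee_root between -0.02 and 0.02 m and z of housing_mid in the frame of vee_root below 0.034 m and angle between housing_mid's own z axis and vertical below 0.06 rad and contact force between the fingers and housing below 0.05 N), for 0.2 s.
2. the jaw has been pushed up and presses the cylinder against both faces of the V (contact force between jaw and housing above 2 N and contact force between each of cheek_left, cheek_right and housing above 1 N and contact force between the fingers and housing below 0.05 N), for 0.2 s.
At the end, for the whole second after the job is handed in: the cylinder stands upright (within 3 degrees) on the clamp's bed, its axis within 1.5 mm of the V's centre plane and seated against both faces (at least 1 N on each), held by the jaw with at least 2 N, at rest (y of housing_mid in the frame of vee_root between -0.0015 and 0.0015 m and x of housing_mid in the frame of vee_root between -0.0348 and -0.031 m and z of housing_mid in the frame of vee_root below 0.034 m and angle between housing_mid's own z axis and vertical below 0.05 rad and contact force between jaw and housing above 2 N and contact force between each of cheek_left, cheek_right and housing above 1 N and linear speed of housing below 0.01 m/s); the robot touches nothing.
It fails at once if bare steel pressed the cylinder with more than 20 N (marked) (contact force between any of jaw, cheek_left, cheek_right and housing above 20 N).
It fails at once if a bystander was moved by more than 25 mm (distance of any of taper, flanged, caliper, deburrer, scraper, glue from where it was at the start of the episode above 0.025 m).
It also fails if it takes over 61 s, if anything falls off the work surface, if the arm or the gripper's body presses on something with over 40 N, if the wrist force passes 120 N, or if a joint passes its speed limit or range.

## Working session

There is one attempt and no reset: what is moved stays moved. The work goes in short steps, Python scripts to look and compute and a tool call to move; the robot and the scene stay as the last step left them, time stands still between calls to the robot, and variables do not carry over. Pictures are saved under pics/ and viewed, about 8 in all and at most 12, crops included, and the job is handed in when it is done.

Besides the shell and the picture viewer there is one more tool, called after "Call:" in YAML: its name, and indented under it one key for each argument. send_rows: Moves the arm, as the interface text tells. Its arguments: {"type":"object","properties":{"rows":{"type":"array"},"grip_force":{"type":"number"}},"required":["rows"]}

```bash
mkdir -p pics; ls
python3 - <<'E'
from bench import status,cams,ctrl,cut_out
import cv2,numpy as np
print(status.state()); print(ctrl.tcp_to_grasp)
for n in("scene","side"):
    im=cams.get_image(n); cv2.imwrite(f"pics/{n}0.png",im)
    c=cams.calibration(n); print(n,c)
    for t in("housing_mid","jaw","clamp","cheek_left","cheek_right","jaw_back"):
        for d in cut_out(n,t)[:3]: print(n,t,d["box"],round(d["confidence"],2))
E
```

```text
pics
{'clock': 0.0, 'joints': array([-1.37636757e+00,  2.77133786e-01, -2.79108196e-02,  1.26799017e+00,
       -1.56253095e-05,  1.46736828e+00]), 'qd': array([1.05876094e-03, 4.53694462e-05, 2.02908658e-03, 1.50128766e-03,
       1.23225366e-03, 2.38007660e-03]), 'effort': array([ 4.98067475e-04, -4.45507014e+01,  2.95203424e+01,  1.66866125e-02,
       -2.30379474e-04, -1.20736711e-06]), 'tcp_pos': array([ 0.18323615, -0.59671099,  0.2301451 ]), 'tcp_rot': array([-3.13936455e+00, -2.15564343e-04,  2.97856584e-01]), 'force': array([ 0.19460918, -0.11233826, -0.50923719]), 'wrist_torque': array([ 0.04771584, -0.02447064, -0.02641782]), 'gripper_width': 0.9978050600193089}
0.0187
scene {'fx': 460.8420035238885, 'fy': 460.8420035238885, 'cx': 320.54922690413287, 'cy': 199.74481921524512, 'view': array([[ 6.73803855e-03,  9.99960672e-01, -5.76658508e-03,
        -6.35033490e-02],
       [ 7.48325875e-01, -8.86741179e-03, -6.63272005e-01,
        -3.68583072e-01],
       [-6.63297055e-01,  1.53867518e-04, -7.48356194e-01,
         1.78953737e+00],
       [ 0.00000000e+00,  0.00000000e+0
[... 466 characters left out ...]
: 427.87794176149424, 'cx': 316.07712767100236, 'cy': 201.42002493922013, 'view': array([[-0.99309587, -0.11701741, -0.00821698,  0.55282606],
       [-0.08199434,  0.74254386, -0.66475976,  0.05633592],
       [ 0.08388993, -0.65949643, -0.74701201,  1.21591632],
       [ 0.        ,  0.        ,  0.        ,  1.        ]])}
side housing_mid [382.3, 138.4, 19.3, 25.4] 0.81
side housing_mid [351.7, 149.9, 22.3, 26.5] 0.67
side housing_mid [332.2, 135.4, 15.8, 24.0] 0.52
side jaw [297.4, 191.8, 47.1, 29.4] 0.82
side clamp [297.5, 186.4, 57.8, 85.4] 0.68
side cheek_left [328.9, 236.1, 11.4, 12.8] 0.47
side cheek_right [305.6, 241.1, 18.7, 9.2] 0.57
side jaw_back [296.8, 189.9, 46.5, 30.7] 0.89
```

Run:
```python
import cv2,numpy as np
a=cv2.imread("pics/scene0.png")[130:260,190:450]; b=cv2.imread("pics/side0.png")[100:290,230:490]
a=cv2.resize(a,None,fx=3,fy=3,interpolation=2);cv2.imwrite("pics/sceneC.png",a)
b=cv2.resize(b,None,fx=3,fy=3,interpolation=2);cv2.imwrite("pics/sideC.png",b)
```

```text
(no output)
```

View pics/sceneC.png

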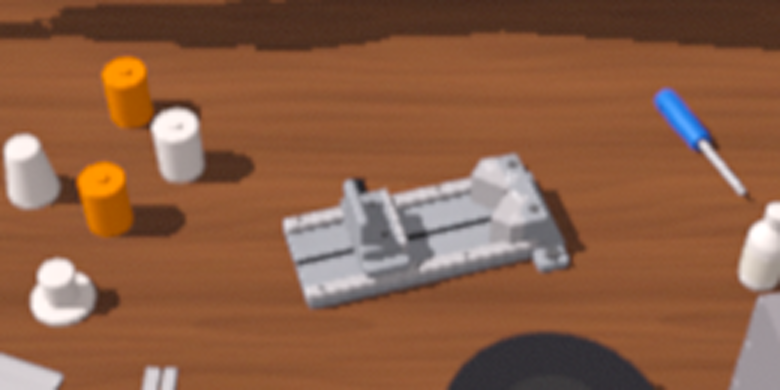

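View pics/sideC.png

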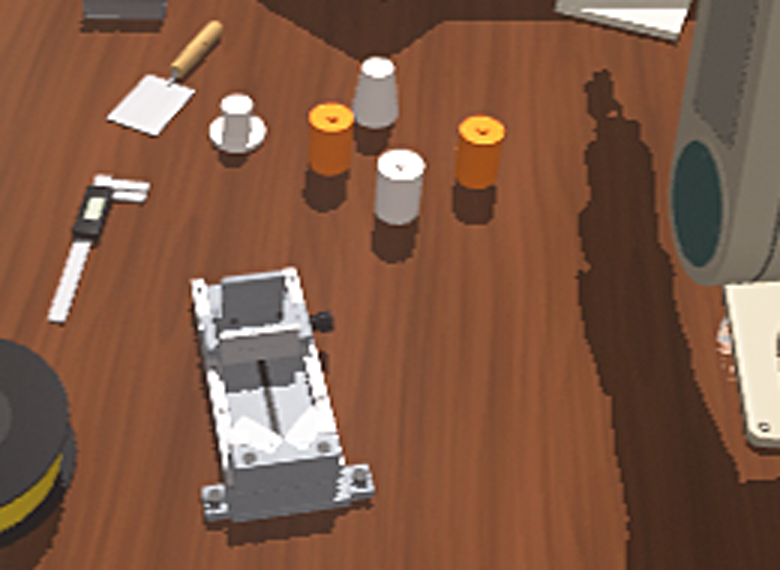

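The scene crop shows the white cylinder at scene px ~(249,178), between two orange look-alikes. In the side view it is at ~(363,162). The clamp runs roughly along +y with the jaw at about mid-bed, and the taper, flanged bush and caliper are beyond the cylinder.

```bash
cat > h.py <<'E'
from bench import status,cams,ctrl,cut_out
import cv2,numpy as np
from scipy.optimize import least_squares
from scipy.spatial.transform import Rotation as Ro
def proj(c,P,fish=False):
    P=np.atleast_2d(P); q=P@c["view"][:3,:3].T+c["view"][:3,3]
    if fish:
        r=np.linalg.norm(q[:,:2],axis=1)+1e-12; th=np.arctan2(r,q[:,2])
        n=q[:,:2]/r[:,None]*th[:,None]
    else: n=q[:,:2]/q[:,2:]
    return n*[c["fx"],c["fy"]]+[c["cx"],c["cy"]]
def tri(obs,x0=(0.4,0,0.03)): # obs: (calib,uv,fish)
    f=lambda X: np.concatenate([proj(c,X,k)[0]-uv for c,uv,k in obs])
    r=least_squares(f,x0); return r.x,np.abs(r.fun).max()
def plane(c,uv,z,fish=False): # pixel -> point at height z
    return least_squares(lambda p: proj(c,[p[0],p[1],z],fish)[0]-uv,(0.4,0)).x
E
python3 - <<'E'
from h import *
S,D=cams.calibration("scene"),cams.calibration("side")
sc=lambda u,v:(190+u/3,130+v/3); sd=lambda u,v:(230+u/3,100+v/3)
pts={"cyl top":(sc(177,127),sd(401,166)),"taper top":(sc(22,147),sd(378,66)),"orangeA top":(sc(125,72),sd(482,130)),"orangeB top":(sc(104,180),sd(331,118)),"flang top":(sc(58,270),sd(236,103)),
"V root":(sc(510,203),sd(285,447)),"jawplate topR(x-)":(sc(350,183),sd(293,270)),"rearcorner bed far":(sc(288,222),sd(290,285))}
for n,(a,b) in pts.items(): print(n,*tri([(S,a,0),(D,b,0)]))
E
```

```text
cyl top [ 0.42819657 -0.16565767  0.06034101] 0.0493926873364785
taper top [ 0.46040157 -0.32274175  0.06463944] 0.18981748631794915
orangeA top [ 0.34568813 -0.22975329  0.06243567] 0.2934075078853198
orangeB top [ 0.50525851 -0.23224451  0.06171649] 0.14145136885969123
flang top [ 0.61123009 -0.26527166  0.046683  ] 0.3484793470330203
V root [0.51313839 0.18010308 0.03372821] 0.6909758180846666
jawplate topR(x-) [0.52426612 0.01577742 0.0806244 ] 1.2218609129715787
rearcorner bed far [ 0.52542047 -0.04277804  0.00914121] 1.823983160059612
```

Call:
send_rows:
  rows:
    - {"tx": 3.3, "ty": -3.7, "tz": -0.6}
    - {"tx": 3.3, "ty": -3.7, "tz": -0.6}
    - {"tx": 3.3, "ty": -3.7, "tz": -0.6}
    - {"tx": 3.3, "ty": -3.7, "tz": -0.6}
    - {"tx": 3.3, "ty": -3.7, "tz": -0.6}
    - {"tx": 3.3, "ty": -3.7, "tz": -0.6}
    - {"tx": 3.3, "ty": -3.7, "tz": -0.6}
    - {"tx": 3.3, "ty": -3.7, "tz": -0.6}
    - {"tx": 3.3, "ty": -3.7, "tz": -0.6}
    - {"tx": 3.3, "ty": -3.7, "tz": -0.6}
    - {"tx": 3.3, "ty": -3.7, "tz": -0.6}
    - {"tx": 3.3, "ty": -3.7, "tz": -0.6}

```text
$.rows[0]: bad value
```

Call:
send_rows:
  rows:
    - {"az": -0.17}
    - {"az": -0.17}
    - {"az": -0.17}
    - {"az": -0.17}
    - {"az": -0.17}
    - {"az": -0.17}
    - {"az": -0.17}
    - {"az": -0.17}
    - {}

```text
$.rows[0]: bad value
```

Run:
```python
from h import *
import pickle
s=status.state();print(s["clock"],s["tcp_pos"],s["tcp_rot"],s["joints"])
W=cams.calibration("wrist");im=cams.get_image("wrist");cv2.imwrite("pics/w1.png",im);pickle.dump(W,open("w1.pkl","wb"))
print(W)
for t in("housing_mid","jaw","clamp","cheek_left","cheek_right"):
    for d in cut_out("wrist",t)[:3]: print(t,d["box"],round(d["confidence"],2))
print(proj(W,[[.428,-.166,.064],[.513,.18,.034]],True))
```

```text
0.7 [ 0.18336544 -0.5974955   0.23134971] [ 3.14154259e+00 -6.24184869e-06  2.97780186e-01] [-1.37641997e+00  2.76347767e-01 -2.63916352e-02  1.26800777e+00
  1.13761746e-05  1.46739250e+00]
{'fx': 309.70691628693146, 'fy': 309.70691628693146, 'cx': 318.23303277705725, 'cy': 202.30746211543922, 'view': array([[ 2.93859314e-01, -9.55848228e-01, -9.32532690e-04,
        -6.25293810e-01],
       [-9.17657113e-01, -2.82390857e-01,  2.79572577e-01,
        -3.76163590e-02],
       [-2.67492291e-01, -8.12992605e-02, -9.60124109e-01,
         3.79750030e-01],
       [ 0.00000000e+00,  0.00000000e+00,  0.00000000e+00,
         1.00000000e+00]])}
housing_mid [69.6, 0.0, 47.4, 13.0] 0.94
[[ 73.0738473  -60.60932185]
 [  0.93508938 -67.42779826]]
```

View pics/w1.png

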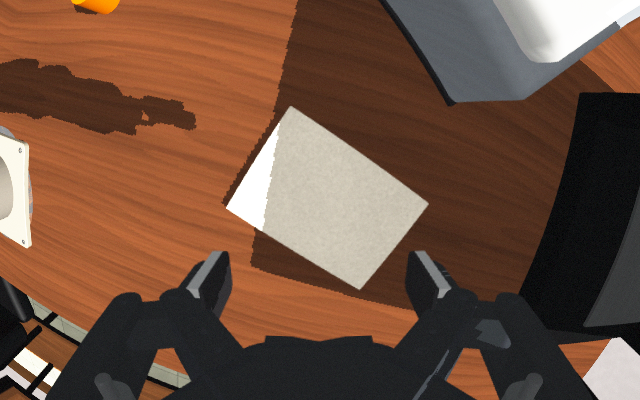

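The wrist picture (still at the start pose) shows only a sheet of paper. The rows were refused, so I'll send all the keys.

Call:
send_rows:
  rows:
    - {"ax": 0, "ay": 0, "az": 0, "tx": 3.3, "ty": -3.7, "tz": -0.6, "gripper": 1}
    - {"ax": 0, "ay": 0, "az": 0, "tx": 3.3, "ty": -3.7, "tz": -0.6, "gripper": 1}
    - {"ax": 0, "ay": 0, "az": 0, "tx": 3.3, "ty": -3.7, "tz": -0.6, "gripper": 1}
    - {"ax": 0, "ay": 0, "az": 0, "tx": 3.3, "ty": -3.7, "tz": -0.6, "gripper": 1}
    - {"ax": 0, "ay": 0, "az": 0, "tx": 3.3, "ty": -3.7, "tz": -0.6, "gripper": 1}
    - {"ax": 0, "ay": 0, "az": 0, "tx": 3.3, "ty": -3.7, "tz": -0.6, "gripper": 1}
    - {"ax": 0, "ay": 0, "az": 0, "tx": 3.3, "ty": -3.7, "tz": -0.6, "gripper": 1}
    - {"ax": 0, "ay": 0, "az": 0, "tx": 3.3, "ty": -3.7, "tz": -0.6, "gripper": 1}
    - {"ax": 0, "ay": 0, "az": 0, "tx": 3.3, "ty": -3.7, "tz": -0.6, "gripper": 1}
    - {"ax": 0, "ay": 0, "az": 0, "tx": 3.3, "ty": -3.7, "tz": -0.6, "gripper": 1}
    - {"ax": 0, "ay": 0, "az": 0, "tx": 3.3, "ty": -3.7, "tz": -0.6, "gripper": 1}
    - {"ax": 0, "ay": 0, "az": 0, "tx": 3.3, "ty": -3.7, "tz": -0.6, "gripper": 1}
  grip_force: 25

```text
clock: 2.5
tcp_pos: [0.4322, -0.0553, 0.3039]
tcp_rot: [3.141, -0.001, 0.298]
force: [1.0, -0.1, 0.6]
gripper_width: 0.999
```

Call:
send_rows:
  rows:
    - {"ax": 0, "ay": 0, "az": -0.17, "tx": 0, "ty": 0, "tz": 0, "gripper": 1}
    - {"ax": 0, "ay": 0, "az": -0.17, "tx": 0, "ty": 0, "tz": 0, "gripper": 1}
    - {"ax": 0, "ay": 0, "az": -0.17, "tx": 0, "ty": 0, "tz": 0, "gripper": 1}
    - {"ax": 0, "ay": 0, "az": -0.17, "tx": 0, "ty": 0, "tz": 0, "gripper": 1}
    - {"ax": 0, "ay": 0, "az": -0.17, "tx": 0, "ty": 0, "tz": 0, "gripper": 1}
    - {"ax": 0, "ay": 0, "az": -0.17, "tx": 0, "ty": 0, "tz": 0, "gripper": 1}
    - {"ax": 0, "ay": 0, "az": -0.17, "tx": 0, "ty": 0, "tz": 0, "gripper": 1}
    - {"ax": 0, "ay": 0, "az": -0.17, "tx": 0, "ty": 0, "tz": 0, "gripper": 1}
    - {"ax": 0, "ay": 0, "az": 0, "tx": 0, "ty": 0, "tz": 0, "gripper": 1}
    - {"ax": 0, "ay": 0, "az": 0, "tx": 0, "ty": 0, "tz": 0, "gripper": 1}

```text
clock: 3.75
tcp_pos: [0.4316, -0.0568, 0.3034]
tcp_rot: [3.141, 0.0, 1.655]
force: [-1.0, 0.9, 0.5]
gripper_width: 1.002
```

```bash
cat > shot.py <<'E'
from h import *
import pickle,sys
n=sys.argv[1]
s=status.state();print(s["clock"],s["tcp_pos"],s["tcp_rot"],s["joints"].round(3),s["force"])
W=cams.calibration("wrist");im=cams.get_image("wrist");cv2.imwrite(f"pics/{n}.png",im);pickle.dump(W,open(f"{n}.pkl","wb"))
for t in sys.argv[2:]:
    for d in cut_out("wrist",t)[:3]: print(t,d["box"],round(d["confidence"],2))
E
python3 shot.py w2 housing_mid jaw clamp
```

```text
3.75 [ 0.43164503 -0.05684117  0.30336333] [3.14146849e+00 5.00872008e-05 1.65540889e+00] [-0.28  -0.098 -0.288  1.38  -0.     1.207] [-0.95787282  0.87500539  0.46049692]
housing_mid [236.5, 250.2, 34.4, 45.8] 0.93
housing_mid [295.0, 216.6, 33.7, 51.3] 0.84
housing_mid [343.8, 263.7, 32.8, 44.7] 0.8
jaw [365.4, 85.5, 86.6, 44.6] 0.82
clamp [336.3, 0.1, 116.5, 170.3] 0.85
```

View pics/w2.png

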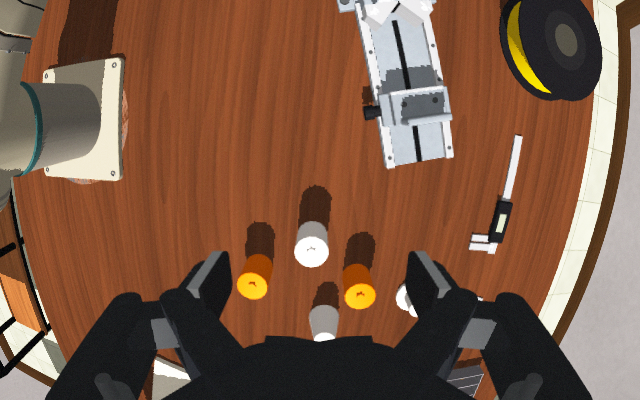

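The wrist picture shows the white cylinder with its boss at ~(312,249) and the orange ones at (253,285) and (360,294). The clamp is at the top, its rear end corners at (388,166) and (453,157).

Run:
```python
from h import *
import pickle
S,D=cams.calibration("scene"),cams.calibration("side");W=pickle.load(open("w2.pkl","rb"))
print("campos",-W["view"][:3,:3].T@W["view"][:3,3])
sc=lambda u,v:(190+u/3,130+v/3); sd=lambda u,v:(230+u/3,100+v/3)
a,b,w=sc(177,126),sd(401,167),(311.5,249)
print(tri([(S,a,0),(D,b,0),(W,w,1)]),tri([(S,a,0),(W,w,1)]),tri([(D,b,0),(W,w,1)]))
im=cv2.imread("pics/w2.png")
print("disc at z.064",plane(W,w,.065,True))
# top disc by brightness
m=(im.min(2)>215).astype(np.uint8);k,l,st,ce=cv2.connectedComponentsWithStats(m)
for i in range(1,k):
    if st[i,4]>150 and 280<ce[i,0]<345 and 210<ce[i,1]<290: 
        print(st[i],ce[i],plane(W,ce[i],.064,True))
        x,y,w_,h_,_=st[i]; print(plane(W,(x,y+h_/2),.064,True)-plane(W,(x+w_,y+h_/2),.064,True))
for uv in ((388.5,167),(453,157.5)): print("bed rear corner",plane(W,uv,.022,True),plane(W,uv,.012,True))
```

```text
campos [0.42553099 0.01291543 0.44655896]
(array([ 0.43035284, -0.16447186,  0.06217161]), np.float64(0.641891223000016)) (array([ 0.43086958, -0.16397748,  0.06397574]), np.float64(0.3451311483678978)) (array([ 0.43052136, -0.16622492,  0.05850341]), np.float64(0.7591373698823531))
disc at z.064 [ 0.43090221 -0.16326029]
[294 237  35  30 791] [311.01769912 251.54108723] [ 0.4305564 -0.1675906]
[-0.04751611 -0.004206  ]
bed rear corner [ 0.52972939 -0.04929302] [ 0.53218366 -0.05075827]
bed rear corner [ 0.6268237  -0.02423248] [ 0.63156491 -0.02510746]
```

Call:
send_rows:
  rows:
    - {"ax": 0, "ay": 0, "az": -0.165, "tx": 0, "ty": 0, "tz": 0, "gripper": 1}
    - {"ax": 0, "ay": 0, "az": 0, "tx": -5.27, "ty": -1.4, "tz": 0, "gripper": 1}
    - {"ax": 0, "ay": 0, "az": 0, "tx": -5.27, "ty": -1.4, "tz": 0, "gripper": 1}
    - {"ax": 0, "ay": 0, "az": 0, "tx": 0, "ty": 0, "tz": 5, "gripper": 1}
    - {"ax": 0, "ay": 0, "az": 0, "tx": 0, "ty": 0, "tz": 5, "gripper": 1}
    - {"ax": 0, "ay": 0, "az": 0, "tx": 0, "ty": 0, "tz": 5, "gripper": 1}
    - {"ax": 0, "ay": 0, "az": 0, "tx": 0, "ty": 0, "tz": 0, "gripper": 1}
    - {"ax": 0, "ay": 0, "az": 0, "tx": 0, "ty": 0, "tz": 0, "gripper": 1}

```text
clock: 4.95
tcp_pos: [0.4319, -0.1665, 0.1549]
tcp_rot: [3.14, 0.001, 1.823]
force: [0.6, -0.3, 0.1]
gripper_width: 1.001
```

```bash
python3 shot.py w3 housing_mid
python3 - <<'E'
from h import *
import pickle
W=pickle.load(open("w3.pkl","rb"));im=cv2.imread("pics/w3.png")
print(proj(W,[[.4305,-.166,.064]],True))
d=cut_out("wrist","housing_mid")[0]; print(d["box"])
x,y,w,h=d["box"]
m=((im.min(2)>215)&d["mask"]).astype(np.uint8);k,l,st,ce=cv2.connectedComponentsWithStats(m)
i=1+st[1:,4].argmax(); print(st[i],ce[i],plane(W,ce[i],.064,True))
E
```

```text
4.95 [ 0.43194821 -0.16645256  0.15494982] [3.14005165e+00 1.48276109e-03 1.82266781e+00] [-0.508  0.044 -0.472  1.053 -0.     0.811] [ 0.57520112 -0.32926129  0.13528028]
housing_mid [287.6, 165.1, 59.2, 67.3] 0.89
housing_mid [350.0, 244.4, 56.0, 70.8] 0.82
housing_mid [180.4, 204.6, 67.8, 59.1] 0.76
[[317.129028   204.12575649]]
[287.6, 165.1, 59.2, 67.3]
[ 288  179   59   54 2433] [316.98397041 206.15043157] [ 0.43080381 -0.16764419]
```

View pics/w3.png

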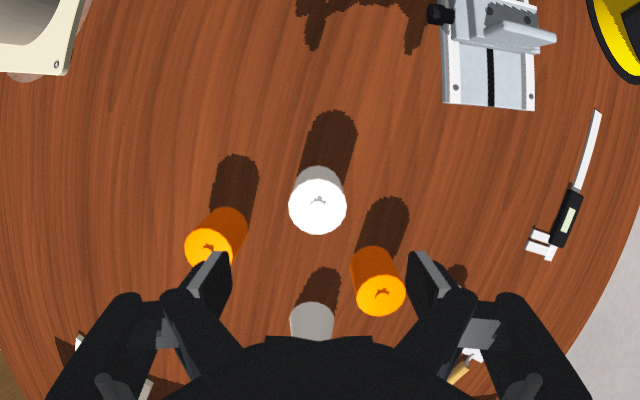

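The white cylinder's top is at (317,205) and both oranges lie off to the sides. The measured position (0.431,-0.167) lies under the gripper centre, so I'm descending.

Call:
send_rows:
  rows:
    - {"ax": 0, "ay": 0, "az": 0, "tx": 0, "ty": 0, "tz": 4.5, "gripper": 1}
    - {"ax": 0, "ay": 0, "az": 0, "tx": 0, "ty": 0, "tz": 4.5, "gripper": 1}
    - {"ax": 0, "ay": 0, "az": 0, "tx": 0, "ty": 0, "tz": 3.0, "gripper": 1}
    - {"ax": 0, "ay": 0, "az": 0, "tx": 0, "ty": 0, "tz": 1.1, "gripper": 1}
    - {"ax": 0, "ay": 0, "az": 0, "tx": 0, "ty": 0, "tz": 0, "gripper": 0.4}
    - {"ax": 0, "ay": 0, "az": 0, "tx": 0, "ty": 0, "tz": 0, "gripper": 0.3}
    - {"ax": 0, "ay": 0, "az": 0, "tx": 0, "ty": 0, "tz": 0, "gripper": 0.3}
    - {"ax": 0, "ay": 0, "az": 0, "tx": 0, "ty": 0, "tz": 0, "gripper": 0.3}
    - {"ax": 0, "ay": 0, "az": 0, "tx": 0, "ty": 0, "tz": 0, "gripper": 0.3}
    - {"ax": 0, "ay": 0, "az": 0, "tx": 0, "ty": 0, "tz": 0, "gripper": 0.3}
  grip_force: 25

```text
clock: 6.35
tcp_pos: [0.4325, -0.1668, 0.024]
tcp_rot: [3.139, 0.003, 1.823]
force: [-0.6, 0.5, 6.4]
gripper_width: 0.54
```

Call:
send_rows:
  rows:
    - {"ax": 0, "ay": 0, "az": 0, "tx": 0, "ty": 0, "tz": -2, "gripper": 0.3}
    - {"ax": 0, "ay": 0, "az": 0, "tx": 0, "ty": 0, "tz": -5, "gripper": 0.3}
    - {"ax": 0, "ay": 0, "az": 0, "tx": 0, "ty": 0, "tz": -6, "gripper": 0.3}
    - {"ax": 0, "ay": 0, "az": 0, "tx": 3.8, "ty": 3.4, "tz": 0, "gripper": 0.3}
    - {"ax": 0, "ay": 0, "az": 0, "tx": 3.8, "ty": 3.4, "tz": 0, "gripper": 0.3}
    - {"ax": 0, "ay": 0, "az": 0, "tx": 3.8, "ty": 3.4, "tz": 0, "gripper": 0.3}
    - {"ax": 0, "ay": 0, "az": 0, "tx": 3.8, "ty": 3.4, "tz": 0, "gripper": 0.3}
    - {"ax": 0, "ay": 0, "az": 0, "tx": 3.8, "ty": 3.4, "tz": 0, "gripper": 0.3}
    - {"ax": 0, "ay": 0, "az": 0, "tx": 0, "ty": 0, "tz": 0, "gripper": 0.3}
    - {"ax": 0, "ay": 0, "az": 0, "tx": 0, "ty": 0, "tz": 0, "gripper": 0.3}

```text
clock: 7.6
tcp_pos: [0.5475, 0.0604, 0.1521]
tcp_rot: [-3.14, 0.0, 1.823]
force: [0.5, -0.8, -0.9]
gripper_width: 0.545
```

```bash
python3 shot.py w4 jaw cheek_left cheek_right housing_mid
```

```text
7.6 [0.5474525  0.06044737 0.15210377] [-3.14041098e+00  1.88037478e-04  1.82339970e+00] [-0.007  0.202 -0.296  1.074 -0.     1.311] [ 0.47293407 -0.78549582 -0.8819481 ]
jaw [241.0, 187.2, 140.1, 60.5] 0.98
cheek_left [258.4, 37.3, 57.9, 52.6] 0.89
cheek_right [318.4, 35.2, 58.4, 53.8] 0.75
housing_mid [260.5, 201.9, 112.1, 136.5] 0.95
```

View pics/w4.png

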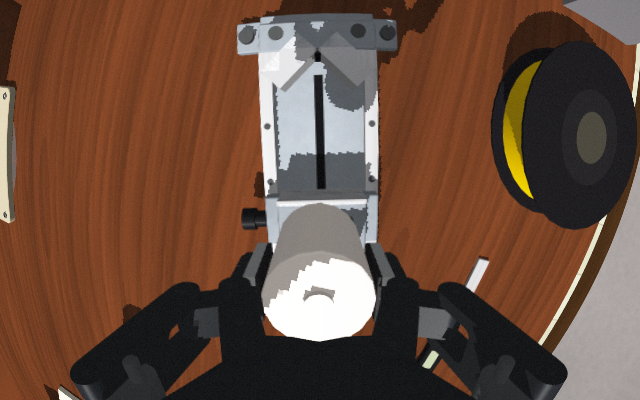

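The cylinder is held (its top at (318,300)). The V is at (318,50), its slot runs down the middle, and the jaw front top edge is at row ~200. I'll zoom in on the clamp.

```bash
python3 -c "
import cv2
a=cv2.imread('pics/w4.png')[10:210,230:410]
cv2.imwrite('pics/w4c.png',cv2.resize(a,(540,600),interpolation=cv2.INTER_CUBIC))"
```

```text
(no output)
```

View pics/w4c.png

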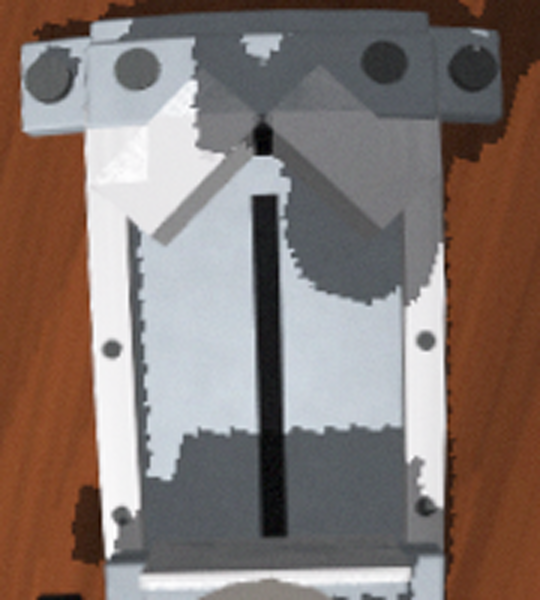

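Run:
```python
from h import *
import pickle
W=pickle.load(open("w4.pkl","rb"))
c=lambda u,v:(230+(u+.5)/3-.5,10+(v+.5)/3-.5)
# (uv, z, x or None, y)
L=[((92,300),.022,None,.052),((104,520),.022,None,.052),((445,260),.022,None,-.052),((447,500),.022,None,-.052),
((405,260),.022,None,-.04),((408,530),.022,None,-.04),((264,200),.012,None,0),((274,530),.012,None,0),((270,380),.012,None,0),
((163,245),.012,-.03,.03),((372,236),.012,-.03,-.03),((263,154),.012,0,0),((262,118),.052,0,0)]
P=[np.array(plane(W,c(*l[0]),l[1],True)) for l in L]
def loc(p,q):
    e=np.array([np.cos(p[2]),np.sin(p[2])]);d=q-p[:2];return d@e,-d[0]*e[1]+d[1]*e[0]
def f(p):
    r=[]
    for l,q in zip(L,P):
        x,y=loc(p,q); r.append(y-l[3])
        if l[2] is not None: r.append(x-l[2])
    return r
s=least_squares(f,(.52,.18,1.82),loss="soft_l1",f_scale=.002,x_scale=(.1,.1,1));p=s.x;print(p)
for l,q in zip(L,P): print(l[0],l[1:],np.round(np.array(loc(p,q))*1e3,1))
for uv in((140,572),(410,567),(140,588)): print("jaw",np.round(np.array(loc(p,np.array(plane(W,c(*uv),.052,True))))*1e3,1))
for uv,z in(((316,297),.14),): print("held top in tcp?",plane(W,uv,.152-.024+.067,True))
np.save("clamp.npy",p)
# check by projecting into scene/side
S,D=cams.calibration("scene"),cams.calibration("side")
e=np.array([np.cos(p[2]),np.sin(p[2]),0]);n=np.array([-e[1],e[0],0]);o=np.array([*p[:2],0])
for x,y,z in((0,0,.052),(-.225,.052,.022),(-.225,-.052,.022),(.045,.052,.022)): 
    q=o+x*e+y*n+[0,0,z]; print((x,y,z),(proj(S,q)-[190,130])*3,(proj(D,q)-[230,100])*3)
```

```text
[0.51517275 0.17897861 1.85690456]
(92, 300) (0.022, None, 0.052) [-45.3  51.6]
(104, 520) (0.022, None, 0.052) [-111.8   52.1]
(445, 260) (0.022, None, -0.052) [-36.7 -52. ]
(447, 500) (0.022, None, -0.052) [-108.9  -52.2]
(405, 260) (0.022, None, -0.04) [-36.8 -40.2]
(408, 530) (0.022, None, -0.04) [-117.9  -40.2]
(264, 200) (0.012, None, 0) [-17.    0.3]
(274, 530) (0.012, None, 0) [-119.1    0.5]
(270, 380) (0.012, None, 0) [-72.2   0.3]
(163, 245) (0.012, -0.03, 0.03) [-29.5  31.1]
(372, 236) (0.012, -0.03, -0.03) [-28.8 -31.8]
(263, 154) (0.012, 0, 0) [-2.7  0.1]
(262, 118) (0.052, 0, 0) [0.  0.1]
jaw [-120.2   37.5]
jaw [-121.2  -36.4]
jaw [-124.8   37.9]
held top in tcp? [0.5454621  0.06339404]
(0, 0, 0.052) [[508.06328398 190.45011984]] [[281.33524134 435.18694051]]
(-0.225, 0.052, 0.022) [[283.15502469 221.85759379]] [[291.92562874 264.15424666]]
(-0.225, -0.052, 0.022) [[308.46706044 298.32261938]] [[188.34175124 277.60036857]]
(0.045, 0.052, 0.022) [[529.51958504 165.74498293]] [[350.25716181 489.30235998]]
```

Call:
send_rows:
  rows:
    - {"ax": 0, "ay": 0, "az": -0.0335, "tx": 0, "ty": 0, "tz": 0, "gripper": 0.3}
    - {"ax": 0, "ay": 0, "az": 0, "tx": 3.14, "ty": 0.12, "tz": 0, "gripper": 0.3}
    - {"ax": 0, "ay": 0, "az": 0, "tx": 3.14, "ty": 0.12, "tz": 0, "gripper": 0.3}
    - {"ax": 0, "ay": 0, "az": 0, "tx": 0, "ty": 0, "tz": 3, "gripper": 0.3}
    - {"ax": 0, "ay": 0, "az": 0, "tx": 0, "ty": 0, "tz": 3, "gripper": 0.3}
    - {"ax": 0, "ay": 0, "az": 0, "tx": 0, "ty": 0, "tz": 3, "gripper": 0.3}
    - {"ax": 0, "ay": 0, "az": 0, "tx": 0, "ty": 0, "tz": 1.5, "gripper": 0.3}
    - {"ax": 0, "ay": 0, "az": 0, "tx": 0, "ty": 0, "tz": 0.5, "gripper": 0.3}
    - {"ax": 0, "ay": 0, "az": 0, "tx": 0, "ty": 0, "tz": 0, "gripper": 0.3}
    - {"ax": 0, "ay": 0, "az": 0, "tx": 0, "ty": 0, "tz": 0, "gripper": 0.3}

```text
clock: 9.1
tcp_pos: [0.5339, 0.1215, 0.0435]
tcp_rot: [3.139, 0.0, 1.856]
force: [-0.2, 0.1, -0.7]
gripper_width: 0.54
```

Call:
send_rows:
  rows:
    - {"ax": 0, "ay": 0, "az": 0, "tx": 0, "ty": 0, "tz": 0.3, "gripper": 0.3}
    - {"ax": 0, "ay": 0, "az": 0, "tx": 0, "ty": 0, "tz": 0.2, "gripper": 0.3}
    - {"ax": 0, "ay": 0, "az": 0, "tx": 0, "ty": 0, "tz": 0.1, "gripper": 0.3}
    - {"ax": 0, "ay": 0, "az": 0, "tx": 0, "ty": 0, "tz": 0, "gripper": 0.3}
    - {"ax": 0, "ay": 0, "az": 0, "tx": 0, "ty": 0, "tz": 0, "gripper": 0.3}

```text
clock: 9.72
tcp_pos: [0.5328, 0.1214, 0.0363]
tcp_rot: [3.142, 0.0, 1.856]
force: [-0.1, 0.1, -0.9]
gripper_width: 0.539
```

Call:
send_rows:
  rows:
    - {"ax": 0, "ay": 0, "az": 0, "tx": 0, "ty": 0, "tz": 0.06, "gripper": 0.3}
    - {"ax": 0, "ay": 0, "az": 0, "tx": 0, "ty": 0, "tz": 0, "gripper": 0.3}

```text
clock: 9.98
tcp_pos: [0.533, 0.1215, 0.036]
tcp_rot: [3.141, 0.0, 1.856]
force: [-0.0, 0.1, 1.6]
gripper_width: 0.54
```

Call:
send_rows:
  rows:
    - {"ax": 0, "ay": 0, "az": 0, "tx": 0, "ty": 0, "tz": 0.02, "gripper": 0.3}
    - {"ax": 0, "ay": 0, "az": 0, "tx": 0, "ty": 0, "tz": 0, "gripper": 0.8}
    - {"ax": 0, "ay": 0, "az": 0, "tx": 0, "ty": 0, "tz": 0, "gripper": 0.8}
    - {"ax": 0, "ay": 0, "az": 0, "tx": 0, "ty": 0, "tz": 0, "gripper": 0.8}
    - {"ax": 0, "ay": 0, "az": 0, "tx": 0, "ty": 0, "tz": 0, "gripper": 0.8}
    - {"ax": 0, "ay": 0, "az": 0, "tx": 0, "ty": 0, "tz": -1, "gripper": 0.8}
    - {"ax": 0, "ay": 0, "az": 0, "tx": 0, "ty": 0, "tz": -4, "gripper": 0.8}
    - {"ax": 0, "ay": 0, "az": 0, "tx": 0, "ty": 0, "tz": -5, "gripper": 0.8}
    - {"ax": 0, "ay": 0, "az": 0, "tx": -5, "ty": 0, "tz": -1, "gripper": 0.4}
    - {"ax": 0, "ay": 0, "az": 0, "tx": -5, "ty": 0, "tz": 0, "gripper": 0.1}
    - {"ax": 0, "ay": 0, "az": 0, "tx": -5, "ty": 0, "tz": 0, "gripper": 0}
    - {"ax": 0, "ay": 0, "az": 0, "tx": 0, "ty": 0, "tz": 0, "gripper": 0}

```text
clock: 11.48
tcp_pos: [0.5765, -0.0256, 0.1466]
tcp_rot: [3.14, 0.002, 1.852]
force: [-0.6, 0.8, -0.0]
gripper_width: 0.002
```

```bash
python3 shot.py w5 jaw_back housing_mid
```

```text
11.475 [ 0.57648956 -0.02556728  0.14655493] [3.13960088e+00 1.54295709e-03 1.85179151e+00] [-1.560e-01  2.490e-01 -2.490e-01  1.071e+00 -1.000e-03  1.134e+00] [-0.62303541  0.80770998 -0.03695098]
jaw_back [228.6, 88.9, 148.3, 61.8] 0.59
housing_mid [68.4, 273.5, 55.1, 58.6] 0.77
housing_mid [284.4, 1.7, 63.9, 45.4] 0.64
housing_mid [212.5, 322.3, 19.0, 13.2] 0.51
```

View pics/w5.png

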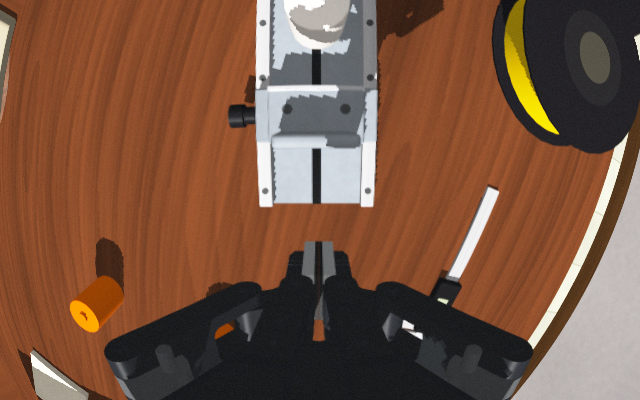

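The cylinder stands upright on the bed at (318,20), let go. The push plate's top is at rows ~133–148, and the shut fingers are behind the clamp's rear.

Run:
```python
from h import *
import pickle
W=pickle.load(open("w5.pkl","rb"));p=np.load("clamp.npy")
def loc(q):
    e=np.array([np.cos(p[2]),np.sin(p[2])]);d=np.asarray(q)-p[:2];return np.round(1e3*np.array([d@e,-d[0]*e[1]+d[1]*e[0]]),1)
for uv,z in(((274,134),.086),((274,147),.086),((360,147),.086),((360,134),.086),((272,87),.052),((258,206),.022),((374,207),.022),((317,48),.076)): print(uv,z,loc(plane(W,uv,z,True)))
print("tcp",loc(status.state()["tcp_pos"][:2]))
```

```text
(274, 134) 0.086 [-155.5   28.1]
(274, 147) 0.086 [-164.1   28.4]
(360, 147) 0.086 [-164.4  -28.6]
(360, 134) 0.086 [-155.8  -28.4]
(272, 87) 0.052 [-121.1   33.9]
(258, 206) 0.022 [-224.2   54.4]
(374, 207) 0.022 [-225.7  -51.7]
(317, 48) 0.076 [-96.5  -0.4]
tcp [-209.7   -0.3]
```

Call:
send_rows:
  rows:
    - {"ax": 0, "ay": 0, "az": 0, "tx": 0, "ty": 0, "tz": 4, "gripper": 0}
    - {"ax": 0, "ay": 0, "az": 0, "tx": 0, "ty": 0, "tz": 4, "gripper": 0}
    - {"ax": 0, "ay": 0, "az": 0, "tx": 0, "ty": 0, "tz": 1.6, "gripper": 0}
    - {"ax": 0, "ay": 0, "az": 0, "tx": 1, "ty": 0, "tz": 0, "gripper": 0}
    - {"ax": 0, "ay": 0, "az": 0, "tx": 1, "ty": 0, "tz": 0, "gripper": 0}
    - {"ax": 0, "ay": 0, "az": 0, "tx": 0.5, "ty": 0, "tz": 0, "gripper": 0}
    - {"ax": 0, "ay": 0, "az": 0, "tx": 0.3, "ty": 0, "tz": 0, "gripper": 0}
    - {"ax": 0, "ay": 0, "az": 0, "tx": 0, "ty": 0, "tz": 0, "gripper": 0}

```text
clock: 12.62
tcp_pos: [0.5674, 0.0045, 0.0501]
tcp_rot: [3.141, 0.0, 1.857]
force: [0.8, 0.3, 0.1]
gripper_width: 0.0
```

Call:
send_rows:
  rows:
    - {"ax": 0, "ay": 0, "az": 0, "tx": 0.3, "ty": 0, "tz": 0, "gripper": 0}
    - {"ax": 0, "ay": 0, "az": 0, "tx": 0.2, "ty": 0, "tz": 0, "gripper": 0}
    - {"ax": 0, "ay": 0, "az": 0, "tx": 0.2, "ty": 0, "tz": 0, "gripper": 0}
    - {"ax": 0, "ay": 0, "az": 0, "tx": 0.2, "ty": 0, "tz": 0, "gripper": 0}
    - {"ax": 0, "ay": 0, "az": 0, "tx": 0.2, "ty": 0, "tz": 0, "gripper": 0}
    - {"ax": 0, "ay": 0, "az": 0, "tx": 0.2, "ty": 0, "tz": 0, "gripper": 0}

```text
clock: 13.38
tcp_pos: [0.5639, 0.0149, 0.0495]
tcp_rot: [-3.141, 0.005, 1.855]
force: [0.4, -6.0, -0.8]
gripper_width: 0.004
```

Call:
send_rows:
  rows:
    - {"ax": 0, "ay": 0, "az": 0, "tx": 0.3, "ty": 0, "tz": 0, "gripper": 0}
    - {"ax": 0, "ay": 0, "az": 0, "tx": 0.4, "ty": 0, "tz": 0, "gripper": 0}
    - {"ax": 0, "ay": 0, "az": 0, "tx": 0.4, "ty": 0, "tz": 0, "gripper": 0}
    - {"ax": 0, "ay": 0, "az": 0, "tx": 0.4, "ty": 0, "tz": 0, "gripper": 0}
    - {"ax": 0, "ay": 0, "az": 0, "tx": 0.4, "ty": 0, "tz": 0, "gripper": 0}
    - {"ax": 0, "ay": 0, "az": 0, "tx": 0.3, "ty": 0, "tz": 0, "gripper": 0}
    - {"ax": 0, "ay": 0, "az": 0, "tx": 0.2, "ty": 0, "tz": 0, "gripper": 0}
    - {"ax": 0, "ay": 0, "az": 0, "tx": 0.2, "ty": 0, "tz": 0, "gripper": 0}

```text
clock: 14.38
tcp_pos: [0.5567, 0.0398, 0.0496]
tcp_rot: [-3.141, 0.005, 1.855]
force: [1.0, -5.9, -1.0]
gripper_width: -0.002
```

Call:
send_rows:
  rows:
    - {"ax": 0, "ay": 0, "az": 0, "tx": 0.15, "ty": 0, "tz": 0, "gripper": 0}
    - {"ax": 0, "ay": 0, "az": 0, "tx": 0.15, "ty": 0, "tz": 0, "gripper": 0}
    - {"ax": 0, "ay": 0, "az": 0, "tx": 0.15, "ty": 0, "tz": 0, "gripper": 0}
    - {"ax": 0, "ay": 0, "az": 0, "tx": 0.15, "ty": 0, "tz": 0, "gripper": 0}
    - {"ax": 0, "ay": 0, "az": 0, "tx": 0.15, "ty": 0, "tz": 0, "gripper": 0}
    - {"ax": 0, "ay": 0, "az": 0, "tx": 0.15, "ty": 0, "tz": 0, "gripper": 0}
    - {"ax": 0, "ay": 0, "az": 0, "tx": 0.15, "ty": 0, "tz": 0, "gripper": 0}
    - {"ax": 0, "ay": 0, "az": 0, "tx": 0.15, "ty": 0, "tz": 0, "gripper": 0}
    - {"ax": 0, "ay": 0, "az": 0, "tx": 0.15, "ty": 0, "tz": 0, "gripper": 0}
    - {"ax": 0, "ay": 0, "az": 0, "tx": 0.15, "ty": 0, "tz": 0, "gripper": 0}

```text
clock: 15.62
tcp_pos: [0.5526, 0.0542, 0.0496]
tcp_rot: [-3.142, 0.005, 1.855]
force: [1.6, -6.2, -1.4]
gripper_width: 0.0
```

Call:
send_rows:
  rows:
    - {"ax": 0, "ay": 0, "az": 0, "tx": 0.15, "ty": 0, "tz": 0, "gripper": 0}
    - {"ax": 0, "ay": 0, "az": 0, "tx": 0.15, "ty": 0, "tz": 0, "gripper": 0}
    - {"ax": 0, "ay": 0, "az": 0, "tx": 0.15, "ty": 0, "tz": 0, "gripper": 0}
    - {"ax": 0, "ay": 0, "az": 0, "tx": 0.15, "ty": 0, "tz": 0, "gripper": 0}
    - {"ax": 0, "ay": 0, "az": 0, "tx": 0.15, "ty": 0, "tz": 0, "gripper": 0}
    - {"ax": 0, "ay": 0, "az": 0, "tx": 0.15, "ty": 0, "tz": 0, "gripper": 0}
    - {"ax": 0, "ay": 0, "az": 0, "tx": 0.15, "ty": 0, "tz": 0, "gripper": 0}

```text
clock: 16.5
tcp_pos: [0.5497, 0.0643, 0.0495]
tcp_rot: [-3.141, 0.005, 1.855]
force: [1.2, -5.7, -1.1]
gripper_width: 0.003
```

```bash
python3 shot.py w6 housing_mid; python3 -c "
import cv2
a=cv2.imread('pics/w6.png')[0:200,220:420]
cv2.imwrite('pics/w6c.png',cv2.resize(a,(600,600),interpolation=cv2.INTER_CUBIC))"
```

```text
16.5 [0.54966077 0.06425053 0.04953443] [-3.14149727  0.00474798  1.85486488] [ 0.002  0.312 -0.398  0.86  -0.005  1.289] [ 1.24147919 -5.71490365 -1.07432173]
housing_mid [65.8, 373.6, 47.7, 24.9] 0.83
housing_mid [258.7, 33.9, 121.5, 117.5] 0.68
```

View pics/w6c.png

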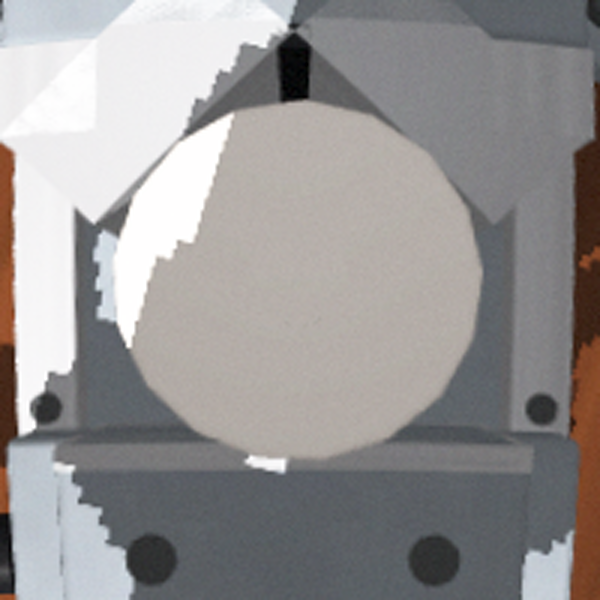

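The cylinder is upright at crop centre (299,279), touching the jaw, with a gap left to both V faces. I'll continue slowly.

Call:
send_rows:
  rows:
    - {"ax": 0, "ay": 0, "az": 0, "tx": 0.06, "ty": 0, "tz": 0, "gripper": 0}
    - {"ax": 0, "ay": 0, "az": 0, "tx": 0.06, "ty": 0, "tz": 0, "gripper": 0}
    - {"ax": 0, "ay": 0, "az": 0, "tx": 0.06, "ty": 0, "tz": 0, "gripper": 0}
    - {"ax": 0, "ay": 0, "az": 0, "tx": 0.06, "ty": 0, "tz": 0, "gripper": 0}
    - {"ax": 0, "ay": 0, "az": 0, "tx": 0.06, "ty": 0, "tz": 0, "gripper": 0}
    - {"ax": 0, "ay": 0, "az": 0, "tx": 0.06, "ty": 0, "tz": 0, "gripper": 0}
    - {"ax": 0, "ay": 0, "az": 0, "tx": 0.06, "ty": 0, "tz": 0, "gripper": 0}

```text
clock: 17.48
tcp_pos: [0.5485, 0.0683, 0.0495]
tcp_rot: [-3.142, 0.005, 1.855]
force: [1.4, -6.1, -1.7]
gripper_width: -0.0
```

```bash
cat > m.py <<'E'
from h import *
p=np.load("clamp.npy");s=status.state();e=np.array([np.cos(p[2]),np.sin(p[2])]);d=s["tcp_pos"][:2]-p[:2]
print(s["clock"],"tcp x",1e3*d@e,"push",-s["force"][:2]@e,s["force"])
W=cams.calibration("wrist");cams.get_image("wrist")
for q in cut_out("wrist","housing_mid"):
    x,y,w,h=q["box"]
    if w>90:
        c=plane(W,(x+w/2,y+h/2),.076,True)-p[:2]; print(q["box"],"cyl",1e3*c@e,1e3*(-c[0]*e[1]+c[1]*e[0]))
        a,b=plane(W,(x,y+h/2),.076,True),plane(W,(x+w,y+h/2),.076,True);print("dia",np.linalg.norm(a-b))
E
python3 m.py
```

```text
17.475 tcp x -115.59721625676922 push 6.276932919423225 [ 1.35283088 -6.14493055 -1.69819264]
[257.1, 33.1, 120.4, 120.5] cyl -37.17237755937318 -0.09015628674798742
dia 0.04495871776970363
[183.6, 138.2, 230.0, 134.2] cyl -80.28335483678924 7.35514838972726
dia 0.09521371879937948
```

Call:
send_rows:
  rows:
    - {"ax": 0, "ay": 0, "az": 0, "tx": 0.04, "ty": 0, "tz": 0, "gripper": 0}
    - {"ax": 0, "ay": 0, "az": 0, "tx": 0.04, "ty": 0, "tz": 0, "gripper": 0}
    - {"ax": 0, "ay": 0, "az": 0, "tx": 0.04, "ty": 0, "tz": 0, "gripper": 0}
    - {"ax": 0, "ay": 0, "az": 0, "tx": 0.04, "ty": 0, "tz": 0, "gripper": 0}
    - {"ax": 0, "ay": 0, "az": 0, "tx": 0.03, "ty": 0, "tz": 0, "gripper": 0}
    - {"ax": 0, "ay": 0, "az": 0, "tx": 0.03, "ty": 0, "tz": 0, "gripper": 0}
    - {"ax": 0, "ay": 0, "az": 0, "tx": 0.03, "ty": 0, "tz": 0, "gripper": 0}

```text
clock: 18.45
tcp_pos: [0.5479, 0.0707, 0.0496]
tcp_rot: [3.141, 0.005, 1.855]
force: [0.8, -4.8, -1.0]
gripper_width: 0.0
```

Call:
send_rows:
  rows:
    - {"ax": 0, "ay": 0, "az": 0, "tx": 0.02, "ty": 0, "tz": 0, "gripper": 0}
    - {"ax": 0, "ay": 0, "az": 0, "tx": 0.02, "ty": 0, "tz": 0, "gripper": 0}
    - {"ax": 0, "ay": 0, "az": 0, "tx": 0.02, "ty": 0, "tz": 0, "gripper": 0}

```text
clock: 18.82
tcp_pos: [0.5477, 0.0712, 0.0495]
tcp_rot: [-3.142, 0.005, 1.855]
force: [2.5, -5.0, -1.6]
gripper_width: 0.005
```

```bash
python3 m.py
```

```text
18.825 tcp x -112.58355235847915 push 5.470072142314403 [ 2.46798831 -4.97582436 -1.55140004]
[257.2, 32.7, 122.8, 119.3] cyl -33.7645572136779 -0.5869967269008843
dia 0.04586540424773268
```

Call:
send_rows:
  rows:
    - {"ax": 0, "ay": 0, "az": 0, "tx": 0.02, "ty": 0, "tz": 0, "gripper": 0}
    - {"ax": 0, "ay": 0, "az": 0, "tx": 0.02, "ty": 0, "tz": 0, "gripper": 0}
    - {"ax": 0, "ay": 0, "az": 0, "tx": 0.02, "ty": 0, "tz": 0, "gripper": 0}

```text
clock: 19.3
tcp_pos: [0.5476, 0.0715, 0.0496]
tcp_rot: [-3.142, 0.005, 1.855]
force: [2.6, -6.8, -1.8]
gripper_width: -0.004
```

Call:
send_rows:
  rows:
    - {"ax": 0, "ay": 0, "az": 0, "tx": 0.02, "ty": 0, "tz": 0, "gripper": 0}
    - {"ax": 0, "ay": 0, "az": 0, "tx": 0.02, "ty": 0, "tz": 0, "gripper": 0}
    - {"ax": 0, "ay": 0, "az": 0, "tx": 0.02, "ty": 0, "tz": 0, "gripper": 0}

```text
clock: 19.68
tcp_pos: [0.5476, 0.0716, 0.0496]
tcp_rot: [-3.141, 0.007, 1.854]
force: [2.1, -8.4, -1.9]
gripper_width: 0.002
```

Call:
send_rows:
  rows:
    - {"ax": 0, "ay": 0, "az": 0, "tx": 0.03, "ty": 0, "tz": 0, "gripper": 0}
    - {"ax": 0, "ay": 0, "az": 0, "tx": 0.03, "ty": 0, "tz": 0, "gripper": 0}
    - {"ax": 0, "ay": 0, "az": 0, "tx": 0.03, "ty": 0, "tz": 0, "gripper": 0}
    - {"ax": 0, "ay": 0, "az": 0, "tx": 0, "ty": 0, "tz": 0, "gripper": 0}

```text
clock: 20.18
tcp_pos: [0.5476, 0.0716, 0.0496]
tcp_rot: [-3.141, 0.009, 1.854]
force: [2.8, -10.2, -1.9]
gripper_width: 0.001
```

```bash
python3 m.py
```

```text
20.175 tcp x -112.19347533742011 push 10.55082236151713 [  2.78307053 -10.17917057  -1.87009106]
[255.1, 33.9, 121.5, 118.7] cyl -33.62955508356699 0.3477471270547181
dia 0.04527980714326077
```

Call:
send_rows:
  rows:
    - {"ax": 0, "ay": 0, "az": 0, "tx": 0.03, "ty": 0, "tz": 0, "gripper": 0}
    - {"ax": 0, "ay": 0, "az": 0, "tx": 0.03, "ty": 0, "tz": 0, "gripper": 0}
    - {"ax": 0, "ay": 0, "az": 0, "tx": 0, "ty": 0, "tz": 0, "gripper": 0}
    - {"ax": 0, "ay": 0, "az": 0, "tx": 0, "ty": 0, "tz": 0, "gripper": 0}
    - {"ax": 0, "ay": 0, "az": 0, "tx": 0, "ty": 0, "tz": 0, "gripper": 0}

```text
clock: 20.9
tcp_pos: [0.5476, 0.0716, 0.0496]
tcp_rot: [-3.141, 0.01, 1.853]
force: [2.3, -12.7, -2.7]
gripper_width: 0.002
```

Call:
send_rows:
  rows:
    - {"ax": 0, "ay": 0, "az": 0, "tx": -0.1, "ty": 0, "tz": 0, "gripper": 0}
    - {"ax": 0, "ay": 0, "az": 0, "tx": -0.1, "ty": 0, "tz": 0, "gripper": 0}
    - {"ax": 0, "ay": 0, "az": 0, "tx": -0.2, "ty": 0, "tz": 0, "gripper": 0}
    - {"ax": 0, "ay": 0, "az": 0, "tx": -0.6, "ty": 0, "tz": 0, "gripper": 0}
    - {"ax": 0, "ay": 0, "az": 0, "tx": -1, "ty": 0, "tz": 0, "gripper": 0}
    - {"ax": 0, "ay": 0, "az": 0, "tx": -2, "ty": 0, "tz": 0, "gripper": 0}
    - {"ax": 0, "ay": 0, "az": 0, "tx": 0, "ty": 0, "tz": -4, "gripper": 0}
    - {"ax": 0, "ay": 0, "az": 0, "tx": 0, "ty": 0, "tz": -5, "gripper": 0}
    - {"ax": 0, "ay": 0, "az": 0, "tx": 3, "ty": 0, "tz": -2, "gripper": 0}
    - {"ax": 0, "ay": 0, "az": 0, "tx": 1, "ty": 0, "tz": 0, "gripper": 0}
    - {"ax": 0, "ay": 0, "az": 0, "tx": 0, "ty": 0, "tz": 0, "gripper": 0}
    - {"ax": 0, "ay": 0, "az": 0, "tx": 0, "ty": 0, "tz": 0, "gripper": 0}

```text
clock: 22.4
tcp_pos: [0.5452, 0.0751, 0.1579]
tcp_rot: [-3.139, -0.0, 1.856]
force: [0.3, -0.1, -0.4]
gripper_width: 0.002
```

```bash
python3 m.py; python3 shot.py w7; python3 -c "
import cv2
a=cv2.imread('pics/w7.png')[0:200,220:420]
cv2.imwrite('pics/w7c.png',cv2.resize(a,(600,600),interpolation=cv2.INTER_CUBIC))"
```

```text
22.4 tcp x -108.08496257348844 push 0.19286030408252391 [ 0.26194437 -0.12397375 -0.37189704]
22.5 [0.54544604 0.07521086 0.15818202] [-3.13928446e+00 -4.02285503e-04  1.85565045e+00] [ 0.02   0.197 -0.288  1.088 -0.     1.306] [-0.02394687  0.13002582  0.38345969]
```

View pics/w7c.png

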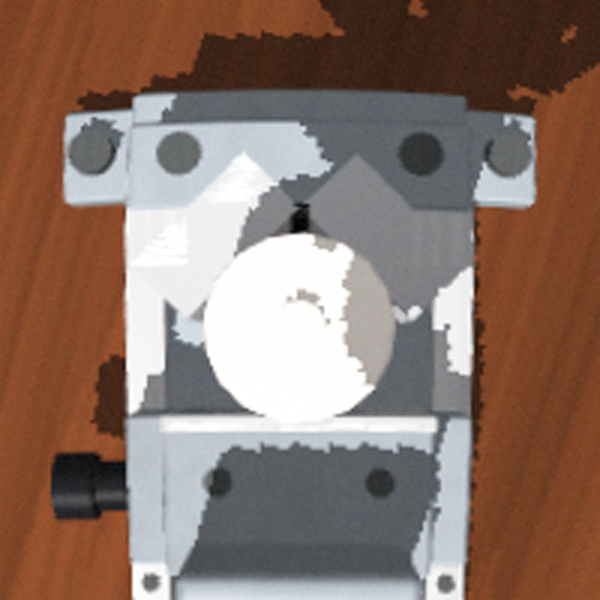

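The cylinder's top disc at crop (299,327) sits in the V and the jaw edge touches it at row ~420. I'll check the numbers, then hand in.

Run:
```python
from h import *
import pickle
p=np.load("clamp.npy");W=pickle.load(open("w7.pkl","rb"));e=np.array([np.cos(p[2]),np.sin(p[2])])
c=lambda u,v:(220+(u+.5)/3-.5,(v+.5)/3-.5)
for uv,z in((( 299,327),.076),((204,327),.076),((394,327),.076),((161,418),.052),((436,418),.052),((302,205),.052)):
    d=np.array(plane(W,c(*uv),z,True))-p[:2];print(uv,np.round(1e3*np.array([d@e,-d[0]*e[1]+d[1]*e[0]]),1))
```

```text
(299, 327) [-33.2   0.2]
(204, 327) [-33.   22.9]
(394, 327) [-33.  -22.6]
(161, 418) [-56.8  37.3]
(436, 418) [-56.8 -36.7]
(302, 205) [ 0.3 -0.7]
```

```bash
python3 -c "
from bench import ctrl; print(ctrl.hand_in())"
```

```text
the job is handed in; nothing more can be done
None
```

I stood the white cylinder on the clamp bed, let it go, and pushed the jaw up with the shut fingers until the cylinder seated in the V. Then I backed the arm off and handed in at about 22.5 s; no verdict was reported.

**Hold:** the push force held near 6 N (the jaw's drag) while the jaw slid. Then the jaw stopped moving, and I raised the push to about 12.8 N. That leaves an estimated 6 N holding the cylinder, and the jaw force should have peaked near 7 N, well below the 20 N marking limit. I could not measure the jaw and cheek forces directly.

**Last picture:** the cylinder is upright with its axis at x ≈ -33.2 mm and y ≈ +0.2 mm, about 45.5 mm across. Both are within the required limits, and the arm was touching nothing.

**Disagreements:**
- For that diameter the axis should sit at x ≈ -32.2 mm, so my reading is about 1 mm off. The jaw front also reads 1 to 2 mm further back than it should. Both errors fit the camera calibration and my estimate of the V's root position.
- The first move was refused because its rows lacked some keys; the arm did not move.

The orange look-alikes and the bystanders were not touched as far as I could see, but I did not re-measure where they stand.

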